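# Clear the spent cartridges out of the office printer

## Task

The desk printer is going back to the leasing firm: lift its cover until the folding stay snaps past straight and holds the cover up by itself, then pull every ink cartridge out of its click-in socket and put it in the open cardboard returns carton. The cartridges are thin-walled, so grip them gently. When all are in the carton, push the stay's knuckle back past straight so that it folds, and get the cover fully closed without slamming it; leave the other things on the desk where they are.

Things in the scene. Friction and masses are not known exactly. Their poses are not given: they have to be found in the camera images.
- printer: black desktop printer, fixed. Origin on the table; x from front (robot side) to back, z up. Body x -100 to +155, y +-160 mm; a paper tray juts 75 mm from its front at z 31-40. Under the cover: a flat grey deck at z = 60 mm, side walls 18 mm thick to z = 108, no wall in front; five sockets at x = -65, y = -68, -34, 0, 34, 68 mm hold cartridges or are empty. Its top behind the cover is at z = 124
- cover_hinge (a point): middle of the cover's hinge line, fixed on the printer, 108 mm above the table and 100 mm behind the printer's origin; the hinge line runs along the printer's y axis
- cover_bar (a point): middle of the cover's pull: a round black bar 12 mm thick, 120 mm long along the printer's y, 40 mm ahead of the cover's front edge; 240 mm from the hinge line and, when shut, 8 mm above it (116 mm above the table), free air above and below. The cover: a 16 mm panel, 200 mm from hinge to front edge, 280 mm wide, 0.8 kg, with a skirt 36 mm deep along its front edge
- cover_panel (a joint): cover angle, rad: 0 shut, grows as the front edge goes up and back; 1.32 with the stay straight (as far as it goes), 1.29 when resting on the locked stay. A soft-close damper lets the unsupported cover sink fully shut by itself in some 7 s
- stay_upper (a joint): angle of the stay's knuckle, rad: 0 folded (cover shut), 2.75 straight, 3.05 at its stop, locked past straight. A light spring in the knuckle drives it towards locked: with the cover raised to 1.28 or more it snaps over by itself. Pushed back below about 2.1, the cover's weight folds it on and the cover sinks shut
- stay_knuckle (a point): middle of the stay's knuckle: a grey roller 20 mm thick, 42 mm long along y, where the stay's two steel links meet, outside the printer's right side (192 mm to -y of its middle), clear of the cover's swing. Cover up and locked: 159 mm above the table, 86 mm ahead of the hinge line. A push of 2 to 4 N backwards and down (printer +x and -z alike), some 35 mm, unlocks it; it then swings down and back
- cart1: ink cartridge: plain black block 46 (x) by 24 (y) by 62 mm tall (z), 40-85 g, thin-walled (over 60 N from each finger cracks it; 25 N is enough). Origin: centre of its foot. It starts in a socket, length along the printer's x, foot at z = 36 mm, the upper 38 mm proud of the deck. A spring clip at its foot lets go at a straight upward pull of 5 to 20 N; clear of the socket after 24 mm. None if absent.
- cart2: ink cartridge: plain black block 46 (x) by 24 (y) by 62 mm tall (z), 40-85 g, thin-walled (over 60 N from each finger cracks it; 25 N is enough). Origin: centre of its foot. It starts in a socket, length along the printer's x, foot at z = 36 mm, the upper 38 mm proud of the deck. A spring clip at its foot lets go at a straight upward pull of 5 to 20 N; clear of the socket after 24 mm. None if absent.
- cart3: ink cartridge: plain black block 46 (x) by 24 (y) by 62 mm tall (z), 40-85 g, thin-walled (over 60 N from each finger cracks it; 25 N is enough). Origin: centre of its foot. It starts in a socket, length along the printer's x, foot at z = 36 mm, the upper 38 mm proud of the deck. A spring clip at its foot lets go at a straight upward pull of 5 to 20 N; clear of the socket after 24 mm. None if absent.
- cart4: ink cartridge: plain black block 46 (x) by 24 (y) by 62 mm tall (z), 40-85 g, thin-walled (over 60 N from each finger cracks it; 25 N is enough). Origin: centre of its foot. It starts in a socket, length along the printer's x, foot at z = 36 mm, the upper 38 mm proud of the deck. A spring clip at its foot lets go at a straight upward pull of 5 to 20 N; clear of the socket after 24 mm. None if absent.
- cart5: ink cartridge: plain black block 46 (x) by 24 (y) by 62 mm tall (z), 40-85 g, thin-walled (over 60 N from each finger cracks it; 25 N is enough). Origin: centre of its foot. It starts in a socket, length along the printer's x, foot at z = 36 mm, the upper 38 mm proud of the deck. A spring clip at its foot lets go at a straight upward pull of 5 to 20 N; clear of the socket after 24 mm. None if absent.
- carton: open cardboard returns carton, loose, 200 mm (x) by 180 mm (y) by 70 mm high, walls and floor 5 mm, 0.35 kg. Origin at the centre of its underside, z up
- binder: black ring binder lying flat, 200 by 160 by 46 mm. Origin at the centre of its underside. Not part of the job: leave where it is.
- notes: block of white note paper, 36 by 74 by 16 mm, lying on the printer's top behind the cover. Origin at the centre of its underside. Not part of the job: leave where it is.
- tape: small roll of clear tape, 42 mm across, 18 mm high, lying on the printer's top behind the cover. Origin at the centre of its underside. Not part of the job: leave where it is.

How it is judged:
By the outcome, as a careful person would: the job done as asked, in the order asked, and still so for the second after the job is handed in, with the robot touching nothing.
Of cart1, cart2, cart3, cart4, cart5 only 3 to 5 are there at a start; the rules pass over those that are not, and their reading is None.
At some moment in a run one of carton may be knocked a few centimetres aside while the robot is not near it.
Once in a run the grip may slacken for a moment while it holds something.
It also fails if it takes over 210 s, if anything falls off the work surface, if the arm or the gripper's body presses on something with over 40 N, if the wrist force passes 120 N, or if a joint passes its speed limit or range.

## Robot

A 6-joint arm with a two-finger parallel gripper is mounted at the origin on the work surface. World frame = base frame: x ahead of the robot, y to its left, z up, the work surface at z = 0. Lengths are in mm, angles in degrees, forces in N, time in s.
With the tool pointing down it reaches from about 300 to 850 mm from the base axis. Payload 4.2 kg.
Tool frame: the origin (TCP) lies on the centre line of the jaws, within the pads' length; the fingertips stand 8 mm ahead of it and the grasp point (between the pads) lies 11 mm behind it; z points along the fingers, y is the line along which they close (so a half turn about z gives the same grasp; the last joint's range is limited). The gripper opens to 91 mm and grips with 3 to 60 N. Pads are 32 mm wide; open, the fingers measure 118 mm over their backs; the gripper's body (76 mm by 178 mm) begins 60 mm behind the grasp point.
Start: joints at [66.177, 18.312, 89.639, -0, 72.044, -1.146], TCP at [221.693, 530.561, 221.976] pointing down, gripper open.
Joint ranges: [-177.97, 177.97], [-48.28, 115.42], [12.27, 149.76], [-77.06, 257.06], [2.81, 150.46], [-146.56, 146.56]. Speed limits (degrees/s): [147.25, 147.25, 180, 180, 180, 180].

## Interface

Orientations are given as [roll, pitch, yaw] about the fixed x, y, z axes, in that order (R = Rz(yaw) Ry(pitch) Rx(roll)).
In Python, from workcell import telemetry, eyes, ticket gives the robot as it stands. The module is installed in compiled form; this text tells all that it offers.
- The arm moves only by the shell command python3 -m crank 'ROWS' [OPENING] [FORCE]. ROWS is JSON, a list of rows, each an object of numbers: "dx", "dy", "dz": the shift along the world's x, y, z normalised to -1 to 1, where 1 is 80 cm; "yaw": the turn about the world's z normalised to -1 to 1, where 1 is 5 degrees. A call has 1 to 10 rows; each row shifts and turns the commanded pose from where the row before left it; what a row does not reach is not made up. A row lasts 1/8 s, in which the tool goes at most 62.5 mm and 10.7 degrees, less where a joint would pass 70% of its speed; a pose out of reach is approached as far as the arm can. A call with a number of a shift or a turn outside -1 to 1 is refused whole. A call with a gripper value outside its range is refused whole. OPENING is the opening, from 0 (shut) to 1 (fully open), set as the call begins (- or left out, the last holds). The fingers move at their own pace and stop on an object; FORCE is the grip in N (left out, the last holds). Time passes only in rows, so rows that do not move let the fingers close. It gives the time, the measured TCP pose, the force, the opening and the grip force at its end, in the units of the state.
- telemetry.state(): the state, without advancing time (a new reading comes with each control period).
- eyes.grab_frame(name): name is "side" or "top"; returns the picture (480x640x3 uint8, red, green, blue); there is no depth.
- eyes.calibration(name): a dict with "camera_matrix" (3x3 intrinsics, pixels), "world_from_camera" (4x4, takes a point from camera to world coordinates). Camera axes: x right, y down, z forward; pixel columns grow to the right and rows downward; lengths in mm; the calibration is good to about 2 mm. A picture is of the moment at which its call begins. calibration takes no time and is no camera call.
- ticket.job_done(): hands the job in; it is judged then, once.
The state is a dict: "time_s": time; "qpos": joint angles; "qvel": joint speeds; "effort": joint torques, N m; "ee_pos": TCP position; "ee_rot": TCP orientation; "force": force on the tool from outside, world axes, zero at the start; "torque": the same for the moment, N m; "gripper_width": finger opening in mm; "gripper_force": force on a finger pad.
Only numpy, scipy, OpenCV 4.12 (cv2) and the standard library are available. Lean on these libraries where they do the work, as an engineer would, in place of code of your own. Each camera call takes 0.05 s, during which the arm holds its last target. There are 200 camera calls.

## Working session

There is one attempt and no reset: what is moved stays moved. The work goes in short steps, Python scripts to look and compute and a shell command to move; the robot and the scene stay as the last step left them, time stands still between calls to the robot, and variables do not carry over. Pictures are saved under pics/ and viewed, at most 15 in all, crops included, and the job is handed in when it is done.

```bash
mkdir -p pics; ls; python3 - <<'E'
from workcell import telemetry, eyes
import cv2,numpy as np
np.set_printoptions(precision=2,suppress=True)
print(telemetry.state())
for n in("side","top"):
    im=eyes.grab_frame(n);cv2.imwrite(f"pics/{n}0.png",im[:,:,::-1]);c=eyes.calibration(n);print(n,c["camera_matrix"],c["world_from_camera"])
E
```

```text
pics
{'time_s': 0.0, 'qpos': array([66.18, 18.35, 89.71, -0.  , 72.04, -1.14]), 'qvel': array([-0.06, -0.05, -0.02, -0.02, -0.02,  0.12]), 'effort': array([ -0.  , -41.25, -23.2 ,   0.07,   0.05,  -0.  ]), 'ee_pos': array([221.48, 530.09, 221.12]), 'ee_rot': array([-179.9 ,   -0.  ,  157.32]), 'force': array([-0.02,  0.7 ,  0.27]), 'torque': array([ 0.02, -0.  , -0.01]), 'gripper_force': 0.0, 'gripper_width': 90.88892187102176}
side [[577.04   0.   316.5 ]
 [  0.   577.04 237.14]
 [  0.     0.     1.  ]] [[   0.9    -0.22    0.37  132.97]
 [  -0.43   -0.47    0.77 -901.02]
 [   0.01   -0.85   -0.52  703.63]
 [   0.      0.      0.      1.  ]]
top [[488.89   0.   322.55]
 [  0.   488.89 242.16]
 [  0.     0.     1.  ]] [[   0.03   -0.99    0.15  391.31]
 [  -1.     -0.03    0.01   -0.55]
 [  -0.     -0.15   -0.99 1256.97]
 [   0.      0.      0.      1.  ]]
```

View pics/side0.png

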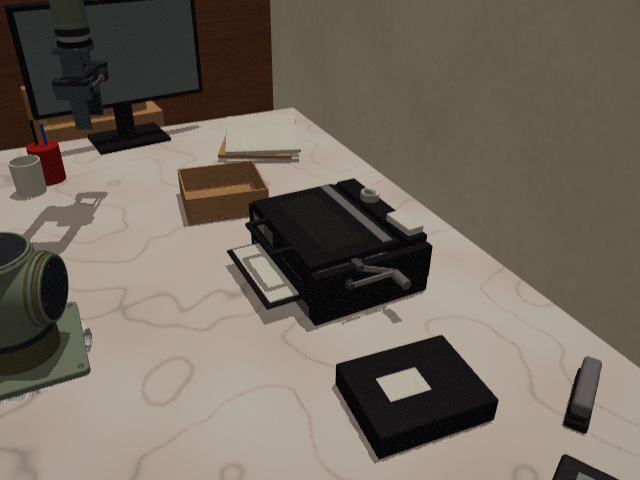

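View pics/top0.png

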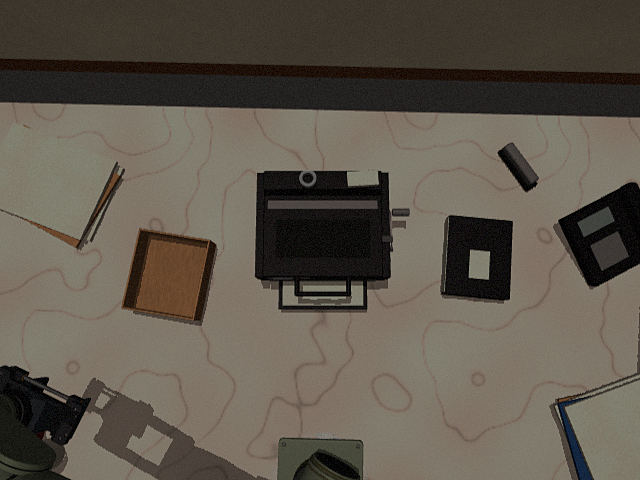

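The side view shows the shut printer at about (340,245), with the bar at its front left, the stay at (380,270), the carton at (222,190) and the binder at (415,390). The top view shows the printer body from (256,172) to (390,279), the bar around (323,294), the stay at (395,215) and the carton from (123,229) to (216,325).

```bash
cat > h.py <<'E'
import numpy as np,cv2
from workcell import telemetry,eyes
np.set_printoptions(precision=1,suppress=True)
def ray(n,p):
    c=eyes.calibration(n);T=np.array(c["world_from_camera"]);d=T[:3,:3]@np.linalg.solve(c["camera_matrix"],[p[0],p[1],1]);return T[:3,3],d/np.linalg.norm(d)
def plane(n,p,z):
    o,d=ray(n,p);return o+d*(z-o[2])/d[2]
def tri(ps,pt):
    o1,d1=ray("side",ps);o2,d2=ray("top",pt);s=np.linalg.lstsq(np.c_[d1,-d2],o2-o1,rcond=None)[0]
    a,b=o1+d1*s[0],o2+d2*s[1];return (a+b)/2,np.linalg.norm(a-b)
def proj(n,P):
    c=eyes.calibration(n);T=np.linalg.inv(c["world_from_camera"]);q=np.array(c["camera_matrix"])@(T[:3,:3]@np.array(P)+T[:3,3]);return q[:2]/q[2]
def crop(n,im,x,y,w,h,k,gain=1.0):
    o=np.clip(im[y:y+h,x:x+w,::-1].astype(float)*gain,0,255).astype(np.uint8);return cv2.resize(o,None,fx=k,fy=k,interpolation=cv2.INTER_CUBIC)
E
python3 - <<'E'
from h import *
a=cv2.imread("pics/side0.png")[:,:,::-1];b=cv2.imread("pics/top0.png")[:,:,::-1]
A=crop("",a,220,170,220,150,3.6,2.2);B=crop("",b,245,165,170,150,4,2.2)
cv2.imwrite("pics/cA.png",A);cv2.imwrite("pics/cB.png",B)
E
```

```text
(no output)
```

View pics/cA.png

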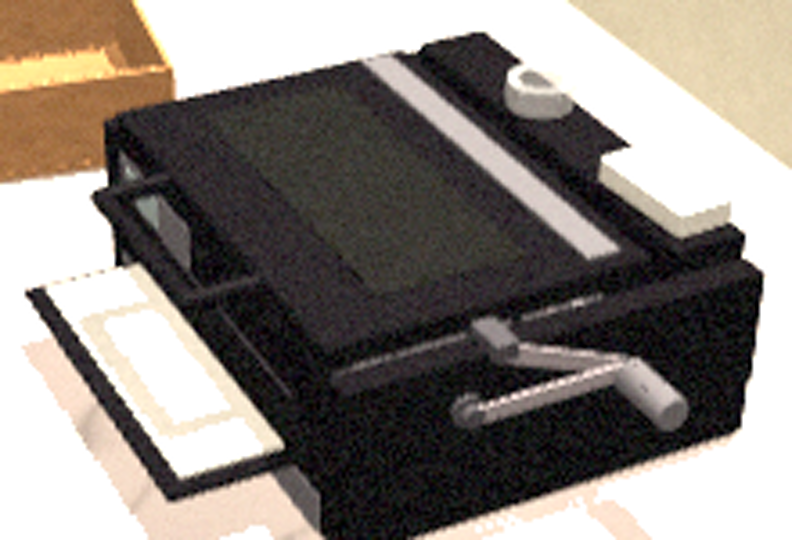

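View pics/cB.png

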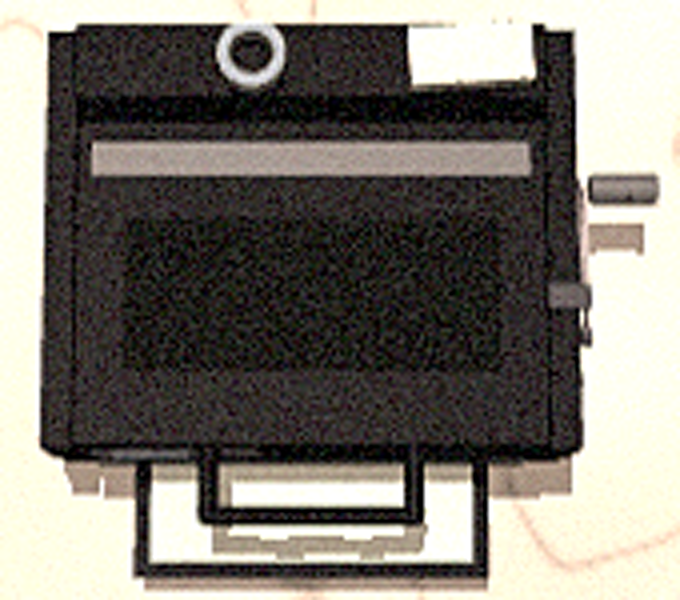

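The crops show the bar running from (247,225) to (271,252) in the side view and from (295,294) to (351,294) in the top view. The knuckle roller is at about (401,278) side and (401,212) top.

```bash
python3 - <<'E'
from h import *
S=lambda x,y:(220+x/3.6,170+y/3.6)
P=lambda x,y:(245+x/4,165+y/4)
for nm,s,t in [("barL",(98,197),(203,517)),("barR",(186,298),(421,517)),("knuckle outer",(675,412),(656,189)),("kn inner",(622,368),(592,189)),("stripe bl",(372,57),(92,142)),("stripe br",(622,250),(530,142))]:
    print(nm,*tri(S(*s),P(*t)))
for nm,p,z in [("body FL",(42,452),108),("FR",(582,452),108),("BL",(48,32),108),("BR",(575,32),108)]: print(nm,plane("top",P(*p),z))
# carton: brown mask in top
b=cv2.imread("pics/top0.png");hsv=cv2.cvtColor(b,cv2.COLOR_BGR2HSV)
m=((hsv[...,1]>100)&(hsv[...,2]>40)).astype(np.uint8);m[:,:110]=0;m[:220]=0;m[335:]=0;m[:,230:]=0
c=max(cv2.findContours(m,0,2)[0],key=cv2.contourArea);r=cv2.minAreaRect(c);print(r,[plane("top",q,70) for q in cv2.boxPoints(r)])
E
```

```text
barL [446.3  66.9 113.2] 0.5957632485284451
barR [449.2 -59.6 119.5] 0.23816322066829843
knuckle outer [ 657.  -203.1   78. ] 1.7394688924381196
kn inner [ 653.2 -162.3   81. ] 2.728006317947178
stripe bl [660.7 142.1 123.4] 10.415995067653318
stripe br [ 673.1 -120.3  124.3] 1.521748386318041
body FL [481.8 163.4 108. ]
FR [ 490.3 -154.   108. ]
BL [737.4 172.1 108. ]
BR [ 745.7 -148.4  108. ]
((165.14871215820312, 273.8066711425781), (74.33010864257812, 83.60092163085938), 11.003539085388184) [array([404.4, 490.2,  70. ]), array([606.3, 469.1,  70. ]), array([575.6, 286.3,  70. ]), array([375.4, 312. ,  70. ])]
```

```bash
r='{"dx":0.0282,"dy":-0.0658,"yaw":-1}'; python3 -m crank '[{"dx":0.0282,"dy":-0.0658,"yaw":-1},{"dx":0.0282,"dy":-0.0658,"yaw":-1},{"dx":0.0282,"dy":-0.0658,"yaw":-1},{"dx":0.0282,"dy":-0.0658,"yaw":-1},{"dx":0.0282,"dy":-0.0658,"yaw":-1},{"dx":0.0282,"dy":-0.0658,"yaw":-1},{"dx":0.0282,"dy":-0.0658,"yaw":-1},{"dx":0.0282,"dy":-0.0658,"yaw":-1},{"dx":0.0282,"dy":-0.0658,"yaw":-1},{"dx":0.0282,"dy":-0.0658,"yaw":-1}]' 0.38 35
python3 -m crank '[{"yaw":-1},{"yaw":-1},{"yaw":-1},{"yaw":-0.2},{}]'
```

```text
validation failed for argument at $[0]...
validation failed for argument at $[0]...
```

```bash
python3 -m crank '[{"dx":0.0282,"dy":-0.0658,"dz":0,"yaw":-1},{"dx":0.0282,"dy":-0.0658,"dz":0,"yaw":-1},{"dx":0.0282,"dy":-0.0658,"dz":0,"yaw":-1},{"dx":0.0282,"dy":-0.0658,"dz":0,"yaw":-1},{"dx":0.0282,"dy":-0.0658,"dz":0,"yaw":-1},{"dx":0.0282,"dy":-0.0658,"dz":0,"yaw":-1},{"dx":0.0282,"dy":-0.0658,"dz":0,"yaw":-1},{"dx":0.0282,"dy":-0.0658,"dz":0,"yaw":-1},{"dx":0.0282,"dy":-0.0658,"dz":0,"yaw":-1},{"dx":0.0282,"dy":-0.0658,"dz":0,"yaw":-1}]' 0.38 35
python3 -m crank '[{"dx":0,"dy":0,"dz":0,"yaw":-1},{"dx":0,"dy":0,"dz":0,"yaw":-1},{"dx":0,"dy":0,"dz":0,"yaw":-1},{"dx":0,"dy":0,"dz":0,"yaw":-0.2},{"dx":0,"dy":0,"dz":0,"yaw":0}]'
```

```text
time_s: 1.35
ee_pos: [447.6, 2.3, 221.8]
ee_rot: [180.0, -0.0, 107.1]
force: [-0.5, 0.6, 0.1]
gripper_width: 34.6
gripper_force: 0.0
time_s: 1.98
ee_pos: [447.1, 4.2, 221.8]
ee_rot: [-180.0, -0.0, 91.4]
force: [0.3, -0.8, 0.2]
gripper_width: 34.8
gripper_force: 0.0
```

```bash
python3 -m crank '[{"dx":0,"dy":0,"dz":-0.035,"yaw":0},{"dx":0,"dy":0,"dz":-0.035,"yaw":0},{"dx":0,"dy":0,"dz":-0.03,"yaw":0},{"dx":0,"dy":0,"dz":-0.025,"yaw":0},{"dx":0,"dy":0,"dz":-0.02,"yaw":0},{"dx":0,"dy":0,"dz":0,"yaw":0}]'
python3 -m crank '[{"dx":0,"dy":0,"dz":0,"yaw":0},{"dx":0,"dy":0,"dz":0,"yaw":0},{"dx":0,"dy":0,"dz":0,"yaw":0},{"dx":0,"dy":0,"dz":0,"yaw":0}]' 0 20
```

```text
time_s: 2.72
ee_pos: [446.4, 4.3, 105.1]
ee_rot: [-179.8, -0.0, 91.4]
force: [-0.7, -0.1, 0.3]
gripper_width: 34.7
gripper_force: 0.0
time_s: 3.22
ee_pos: [449.3, 4.2, 106.7]
ee_rot: [179.7, 0.0, 91.3]
force: [5.2, 0.1, -1.0]
gripper_width: 11.5
gripper_force: 20.0
```

```bash
python3 - <<'E'
import numpy as np
np.set_printoptions(precision=4,suppress=True)
# arc deltas in crank units, angle steps
R=np.hypot(240,8);a0=np.arctan2(8,240)
a=np.linspace(0,1.315,17);x=-R*np.cos(a+a0);z=R*np.sin(a+a0)
dx=np.diff(x)/800
print(np.c_[dx*np.cos(.027),dx*np.sin(.027),np.diff(z)/800])
E
```

```text
[[0.0018 0.     0.0246]
 [0.0038 0.0001 0.0244]
 [0.0058 0.0002 0.024 ]
 [0.0078 0.0002 0.0234]
 [0.0097 0.0003 0.0227]
 [0.0115 0.0003 0.0218]
 [0.0133 0.0004 0.0208]
 [0.0149 0.0004 0.0196]
 [0.0165 0.0004 0.0183]
 [0.0179 0.0005 0.0169]
 [0.0193 0.0005 0.0154]
 [0.0205 0.0006 0.0138]
 [0.0215 0.0006 0.012 ]
 [0.0224 0.0006 0.0102]
 [0.0232 0.0006 0.0084]
 [0.0238 0.0006 0.0064]]
```

```bash
python3 -m crank '[{"dx":0.0035,"dy":0,"dz":0.0246,"yaw":0},{"dx":0.0048,"dy":0,"dz":0.0244,"yaw":0},{"dx":0.0058,"dy":0.0002,"dz":0.024,"yaw":0},{"dx":0.0078,"dy":0.0002,"dz":0.0234,"yaw":0},{"dx":0.0097,"dy":0.0003,"dz":0.0227,"yaw":0},{"dx":0.0115,"dy":0.0003,"dz":0.0218,"yaw":0},{"dx":0.0133,"dy":0.0004,"dz":0.0208,"yaw":0},{"dx":0.0149,"dy":0.0004,"dz":0.0196,"yaw":0},{"dx":0.0165,"dy":0.0004,"dz":0.0183,"yaw":0}]'
```

```text
time_s: 4.35
ee_pos: [511.3, 5.9, 263.9]
ee_rot: [-179.0, -0.0, 91.3]
force: [-10.2, -0.3, -1.7]
gripper_width: 11.6
gripper_force: 20.0
```

```bash
python3 -m crank '[{"dx":0.0179,"dy":0.0005,"dz":0.0169,"yaw":0},{"dx":0.0193,"dy":0.0005,"dz":0.0154,"yaw":0},{"dx":0.0205,"dy":0.0006,"dz":0.0138,"yaw":0},{"dx":0.0215,"dy":0.0006,"dz":0.012,"yaw":0},{"dx":0.0224,"dy":0.0006,"dz":0.0102,"yaw":0},{"dx":0.0232,"dy":0.0006,"dz":0.0084,"yaw":0},{"dx":0.0119,"dy":0.0003,"dz":0.0032,"yaw":0},{"dx":0,"dy":0,"dz":0,"yaw":0},{"dx":0,"dy":0,"dz":0,"yaw":0}]'
```

```text
time_s: 5.48
ee_pos: [625.8, 8.8, 330.7]
ee_rot: [-179.9, 0.0, 91.3]
force: [-2.1, -0.0, 5.2]
gripper_width: 11.4
gripper_force: 20.0
```

```bash
python3 -m crank '[{"dx":0.008,"dy":0,"dz":0.001,"yaw":0},{"dx":0.004,"dy":0,"dz":0.0005,"yaw":0},{"dx":0,"dy":0,"dz":0,"yaw":0},{"dx":0,"dy":0,"dz":0,"yaw":0},{"dx":0,"dy":0,"dz":0,"yaw":0},{"dx":0,"dy":0,"dz":0,"yaw":0}]'
python3 - <<'E'
from h import *
a=eyes.grab_frame("side")
cv2.imwrite("pics/s1.png",crop("",a,210,80,240,240,2.5,2))
E
```

```text
time_s: 6.22
ee_pos: [634.5, 8.9, 332.6]
ee_rot: [-179.9, -0.0, 91.3]
force: [-4.7, -0.4, 8.8]
gripper_width: 11.7
gripper_force: 20.0
```

View pics/s1.png

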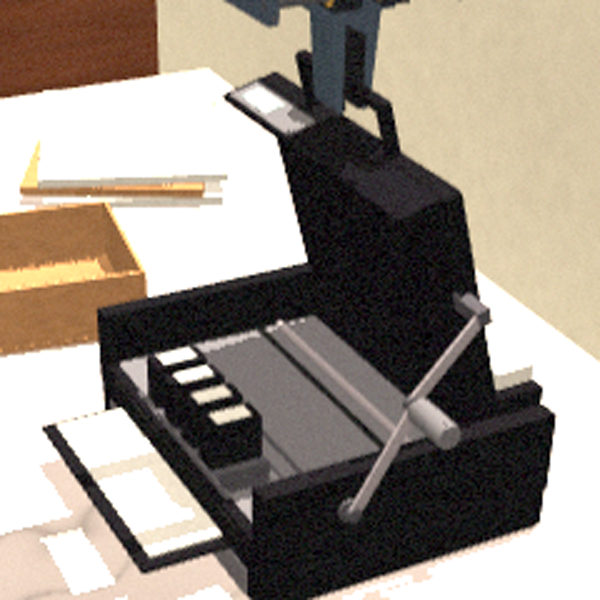

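The stay looks straight or past it, with the knuckle at crop (435,420), which is full-frame (384,248). Four cartridges are visible, and the nearest socket (y=-68) looks empty. I'll release and check that the cover holds.

```bash
python3 -m crank '[{"dx":-0.004,"dy":0,"dz":0,"yaw":0},{"dx":0,"dy":0,"dz":0,"yaw":0},{"dx":0,"dy":0,"dz":0,"yaw":0}]' 
python3 -m crank '[{"dx":0,"dy":0,"dz":0,"yaw":0},{"dx":0,"dy":0,"dz":0,"yaw":0},{"dx":0,"dy":0,"dz":0.03,"yaw":0},{"dx":0,"dy":0,"dz":0.04,"yaw":0},{"dx":-0.05,"dy":0,"dz":0,"yaw":0},{"dx":-0.07,"dy":0,"dz":0,"yaw":0},{"dx":-0.07,"dy":0,"dz":0,"yaw":0},{"dx":-0.07,"dy":0,"dz":0,"yaw":0},{"dx":-0.03,"dy":0,"dz":0,"yaw":0}]' 0.5
python3 - <<'E'
from h import *
for p in [(605.6,-184,159)]: print(proj("side",p),proj("top",p))
a=eyes.grab_frame("side");b=eyes.grab_frame("top")
cv2.imwrite("pics/s2f.png",a[:,:,::-1]);cv2.imwrite("pics/t2f.png",b[:,:,::-1])
A=crop("",a,250,120,160,150,2.5*1.0,2.4);B=crop("",b,250,180,160,150,2.5,2.4)
cv2.imwrite("pics/st2.png",np.hstack([A,B]))
E
```

```text
time_s: 6.65
ee_pos: [631.9, 8.9, 332.0]
ee_rot: [-179.9, -0.0, 91.3]
force: [-3.7, -0.3, 6.9]
gripper_width: 11.4
gripper_force: 20.0
time_s: 7.78
ee_pos: [398.5, 8.9, 387.0]
ee_rot: [180.0, 0.0, 91.3]
force: [0.4, -0.3, 1.2]
gripper_width: 45.1
gripper_force: 0.0
[380.4 248.6] [406.9 226.1]
```

View pics/st2.png

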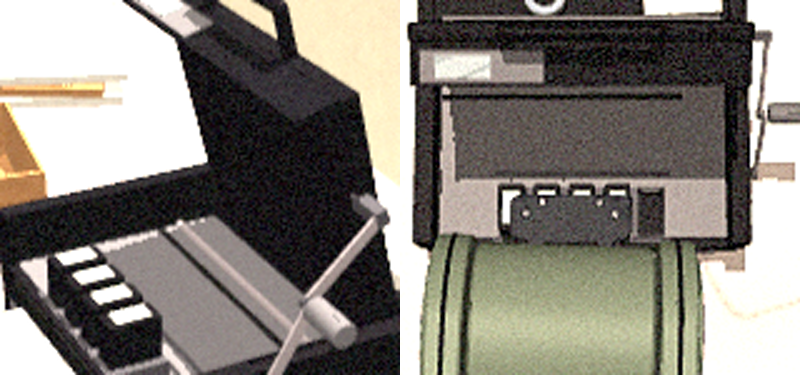

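The knuckle is at (381,248) in the side view, matching the 1.29 rad locked prediction, and the cover holds itself. There are four cartridges, at y = 68, 34, 0 and -34. The dark hole at the right of the top view is the empty -68 socket.

```bash
python3 -m crank '[{"dx":0,"dy":0.07,"dz":-0.04,"yaw":0},{"dx":0,"dy":0.07,"dz":-0.04,"yaw":0},{"dx":0,"dy":0.07,"dz":-0.04,"yaw":0},{"dx":0,"dy":0.07,"dz":-0.04,"yaw":0}]' 0.75 35
python3 - <<'E'
from h import *
a=eyes.grab_frame("side");b=eyes.grab_frame("top")
cv2.imwrite("pics/s3f.png",a[:,:,::-1]);cv2.imwrite("pics/t3f.png",b[:,:,::-1])
A=crop("",a,265,200,65,75,6,2.2);B=crop("",b,275,240,80,45,6*65/80*1.2,2.2)
H=450;B2=np.zeros((H,B.shape[1],3),np.uint8);B2[:B.shape[0]]=B
cv2.imwrite("pics/st3.png",np.hstack([A,B2])); print(A.shape,B.shape)
E
```

```text
time_s: 8.38
ee_pos: [402.1, 228.1, 261.2]
ee_rot: [180.0, 0.0, 91.3]
force: [1.1, -0.5, -0.4]
gripper_width: 68.3
gripper_force: 0.0
(450, 390, 3) (263, 468, 3)
```

View pics/st3.png

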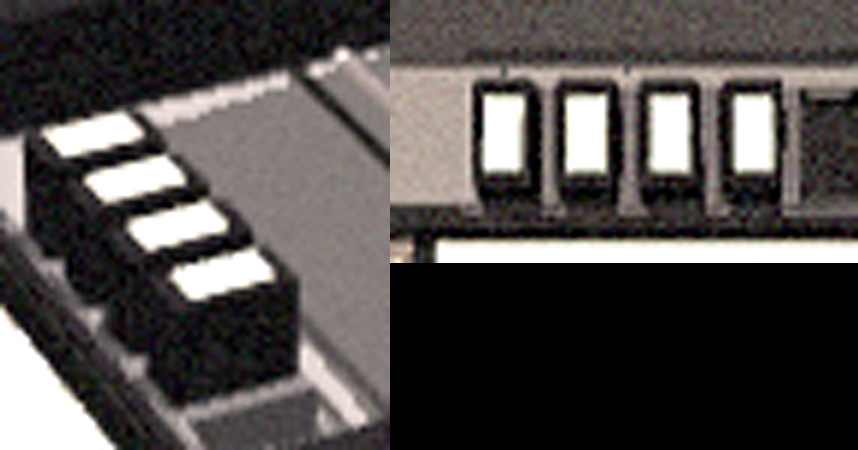

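The white labels on the four cartridge tops show clearly, at about (281,222) to (302,245) in the side view and (296,262) to (338,262) in the top view. I'll triangulate their centroids.

```bash
cat >> h.py <<'E'
def labels(f,x,y,w,h,th=75):
    im=cv2.imread(f)[y:y+h,x:x+w].min(2);n,l,s,c=cv2.connectedComponentsWithStats((im>th).astype(np.uint8))
    return [(c[i]+[x,y],s[i,4],tuple(s[i,:4])) for i in range(1,n) if s[i,4]>25]
def carton(f=None):
    b=eyes.grab_frame("top")[:,:,::-1] if f is None else cv2.imread(f)
    hsv=cv2.cvtColor(np.ascontiguousarray(b),cv2.COLOR_BGR2HSV)
    m=((hsv[...,1]>100)&(hsv[...,2]>40)).astype(np.uint8);m[:,:90]=0;m[:200]=0;m[350:]=0;m[:,250:]=0
    m=cv2.morphologyEx(m,cv2.MORPH_CLOSE,np.ones((25,25)))
    c=max(cv2.findContours(m,0,2)[0],key=cv2.contourArea);r=cv2.minAreaRect(c)
    q=np.array([plane("top",p,70) for p in cv2.boxPoints(r)]);return q.mean(0),q[:,:2],r
E
python3 - <<'E'
from h import *
S=labels("pics/s3f.png",265,212,52,45);T=labels("pics/t3f.png",285,250,60,25)
print(S,T)
S.sort(key=lambda v:v[0][0]);T.sort(key=lambda v:v[0][0])
for s,t in zip(S,T): print(*tri(s[0],t[0]),plane("top",t[0],98))
print(carton("pics/t3f.png"))
E
```

```text
[(array([299.7, 216.5]), np.int32(62), (np.int32(24), np.int32(0), np.int32(24), np.int32(9))), (array([280., 222.]), np.int32(72), (np.int32(7), np.int32(7), np.int32(17), np.int32(7))), (array([266.6, 229.8]), np.int32(50), (np.int32(0), np.int32(11), np.int32(4), np.int32(15))), (array([287.1, 229.4]), np.int32(78), (np.int32(14), np.int32(14), np.int32(17), np.int32(8))), (array([294. , 237.2]), np.int32(77), (np.int32(22), np.int32(22), np.int32(16), np.int32(8))), (array([301.5, 245.4]), np.int32(82), (np.int32(29), np.int32(30), np.int32(16), np.int32(8)))] [(array([287.5, 262.2]), np.int32(36), (np.int32(0), np.int32(2), np.int32(5), np.int32(22))), (array([293.6, 262. ]), np.int32(80), (np.int32(6), np.int32(6), np.int32(7), np.int32(13))), (array([308. , 262.3]), np.int32(87), (np.int32(20), np.int32(6), np.int32(7), np.int32(13))), (array([322.5, 262.1]), np.int32(78), (np.int32(34), np.int32(6), np.int32(7), np.int32(13))), (array([336.6, 262.1]), np.int32(80), (np.int32(49), np.int32(6), np.int32(7), np.int32(13)))]
[512.5  96.3  71. ] 26.599197513351513 [522.3  90.4  98. ]
[522.6  76.   96.6] 1.687908632188606 [523.2  75.6  98. ]
[523.3  41.5  96.8] 0.5306543743060735 [523.4  41.4  98. ]
[524.2   7.2  96.9] 1.2644660049935312 [524.6   6.9  98. ]
[519.8 -25.9 162.3] 3.6180846887446587 [525.5 -26.8  98. ]
(array([512.7, 371.6,  70. ]), array([[452.3, 483.3],
       [601.9, 472.1],
       [572.4, 258. ],
       [424.1, 273.2]]), ((173.1773223876953, 264.6684265136719), (86.85702514648438, 61.312740325927734), 9.30993938446045))
```

```bash
python3 -m crank '[{"dx":0.009,"dy":-0.0477,"dz":-0.0466,"yaw":0},{"dx":0.009,"dy":-0.0477,"dz":-0.0466,"yaw":0},{"dx":0.009,"dy":-0.0477,"dz":-0.0466,"yaw":0},{"dx":0.008,"dy":-0.0477,"dz":-0.0466,"yaw":0},{"dx":0.039,"dy":0,"dz":0,"yaw":0},{"dx":0.039,"dy":0,"dz":0,"yaw":0},{"dx":0.039,"dy":0,"dz":0,"yaw":0},{"dx":0,"dy":0,"dz":0,"yaw":0},{"dx":0,"dy":0,"dz":0,"yaw":0}]' 0.75 35
python3 - <<'E'
from h import *
c=carton();print(c)
E
```

```text
time_s: 9.6
ee_pos: [522.1, 72.7, 113.2]
ee_rot: [-179.9, 0.0, 91.3]
force: [-1.1, 0.3, 0.1]
gripper_width: 68.6
gripper_force: 0.0
(array([489.3, 381.3,  70. ]), array([[404.4, 490.2],
       [606.1, 469.8],
       [573.3, 269.9],
       [373.4, 295.3]]), ((168.45733642578125, 274.3490295410156), (81.30020141601562, 83.49877166748047), 10.784297943115234))
```

```bash
python3 -m crank '[{"dx":0.001,"dy":0.0035,"dz":-0.02,"yaw":0},{"dx":0,"dy":0,"dz":-0.02,"yaw":0},{"dx":0,"dy":0,"dz":-0.009,"yaw":0},{"dx":0,"dy":0,"dz":0,"yaw":0}]'
python3 -m crank '[{"dx":0,"dy":0,"dz":0,"yaw":0},{"dx":0,"dy":0,"dz":0,"yaw":0},{"dx":0,"dy":0,"dz":0,"yaw":0},{"dx":0,"dy":0,"dz":0,"yaw":0}]' 0.3 35
```

```text
time_s: 10.15
ee_pos: [522.9, 76.2, 73.7]
ee_rot: [-179.9, 0.0, 91.3]
force: [0.0, 0.3, -0.0]
gripper_width: 68.2
gripper_force: 0.0
time_s: 10.65
ee_pos: [523.0, 76.1, 74.8]
ee_rot: [-179.9, -0.0, 91.3]
force: [-4.1, 0.1, 5.6]
gripper_width: 45.8
gripper_force: 35.0
```

```bash
python3 -m crank '[{"dx":0,"dy":0,"dz":0.007,"yaw":0},{"dx":0,"dy":0,"dz":0.007,"yaw":0},{"dx":0,"dy":0,"dz":0.007,"yaw":0},{"dx":0,"dy":0,"dz":0.008,"yaw":0},{"dx":0,"dy":0,"dz":0.008,"yaw":0},{"dx":0,"dy":0,"dz":0,"yaw":0},{"dx":0,"dy":0,"dz":0,"yaw":0}]'
```

```text
time_s: 11.52
ee_pos: [524.5, 76.1, 104.4]
ee_rot: [179.9, -0.0, 91.3]
force: [0.7, 0.0, -1.5]
gripper_width: 45.7
gripper_force: 35.0
```

```bash
python3 -m crank '[{"dx":-0.05,"dy":0,"dz":0,"yaw":0},{"dx":-0.055,"dy":0,"dz":0.005,"yaw":0},{"dx":0,"dy":0.06,"dz":0.03,"yaw":0},{"dx":0.002,"dy":0.075,"dz":0,"yaw":0},{"dx":0.002,"dy":0.075,"dz":0,"yaw":-0.6},{"dx":0.002,"dy":0.075,"dz":0,"yaw":-1},{"dx":0.002,"dy":0.075,"dz":0,"yaw":0},{"dx":0.002,"dy":0.06,"dz":0,"yaw":0},{"dx":0.001,"dy":0.034,"dz":0,"yaw":0},{"dx":0,"dy":0,"dz":0,"yaw":0}]'
python3 - <<'E'
from h import *
b=eyes.grab_frame("top");cv2.imwrite("pics/t4.png",crop("",b,90,200,240,150,3,2))
E
```

```text
time_s: 12.78
ee_pos: [448.4, 441.1, 131.3]
ee_rot: [180.0, -0.0, 83.5]
force: [-0.2, -0.8, -0.7]
gripper_width: 45.9
gripper_force: 35.0
```

View pics/t4.png

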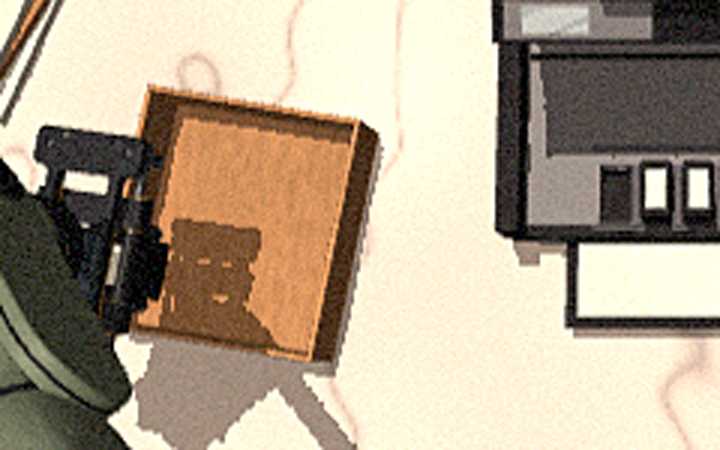

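The carton is where it was, with its back-left corner at (139,229), and the gripper hovers over its left part. Lowering now.

```bash
python3 -m crank '[{"dx":0,"dy":0,"dz":-0.035,"yaw":0},{"dx":0,"dy":0,"dz":-0.035,"yaw":0},{"dx":0,"dy":0,"dz":-0.025,"yaw":0},{"dx":0,"dy":0,"dz":-0.009,"yaw":0},{"dx":0,"dy":0,"dz":0,"yaw":0}]'
python3 -m crank '[{"dx":0,"dy":0,"dz":0,"yaw":0},{"dx":0,"dy":0,"dz":0,"yaw":0}]' 0.62
python3 -m crank '[{"dx":0,"dy":0,"dz":0.05,"yaw":0},{"dx":0,"dy":0,"dz":0.06,"yaw":0},{"dx":0,"dy":-0.075,"dz":0,"yaw":0},{"dx":0,"dy":-0.075,"dz":0,"yaw":0.6},{"dx":-0.005,"dy":-0.075,"dz":0,"yaw":1},{"dx":-0.005,"dy":-0.075,"dz":0,"yaw":0},{"dx":0,"dy":-0.075,"dz":-0.01,"yaw":0},{"dx":0,"dy":-0.075,"dz":-0.014,"yaw":0},{"dx":0,"dy":-0.05,"dz":0,"yaw":0},{"dx":0,"dy":0,"dz":0,"yaw":0}]' 0.75
```

```text
time_s: 13.45
ee_pos: [448.7, 438.4, 48.9]
ee_rot: [-180.0, 0.0, 83.3]
force: [-0.4, -0.1, -0.5]
gripper_width: 45.6
gripper_force: 35.0
time_s: 13.7
ee_pos: [449.0, 439.7, 49.9]
ee_rot: [179.9, -0.1, 83.3]
force: [0.3, 0.1, 1.3]
gripper_width: 56.0
gripper_force: 0.0
time_s: 14.95
ee_pos: [440.6, 37.3, 118.2]
ee_rot: [179.9, 0.0, 91.1]
force: [-0.6, 0.6, -0.4]
gripper_width: 68.2
gripper_force: 0.0
```

Next cartridge (y=34), target (523.4, 41).

```bash
python3 -m crank '[{"dx":0.034,"dy":0.0045,"dz":-0.006,"yaw":0},{"dx":0.035,"dy":0,"dz":0,"yaw":0},{"dx":0.0345,"dy":0,"dz":0,"yaw":0},{"dx":0,"dy":0,"dz":-0.02,"yaw":0},{"dx":0,"dy":0,"dz":-0.02,"yaw":0},{"dx":0,"dy":0,"dz":-0.009,"yaw":0},{"dx":0,"dy":0,"dz":0,"yaw":0}]'
python3 -c "
from h import *
print(carton())"
```

```text
time_s: 15.82
ee_pos: [523.3, 43.6, 73.6]
ee_rot: [-180.0, -0.0, 91.4]
force: [0.3, 0.1, -0.1]
gripper_width: 68.3
gripper_force: 0.0
(array([489.3, 381.3,  70. ]), array([[404.4, 490.2],
       [606.1, 469.8],
       [573.3, 269.9],
       [373.4, 295.3]]), ((168.45733642578125, 274.3490295410156), (81.30020141601562, 83.49877166748047), 10.784297943115234))
```

```bash
python3 -m crank '[{"dx":0,"dy":-0.003,"dz":0,"yaw":0},{"dx":0,"dy":0,"dz":0,"yaw":0},{"dx":0,"dy":0,"dz":0,"yaw":0},{"dx":0,"dy":0,"dz":0,"yaw":0},{"dx":0,"dy":0,"dz":0,"yaw":0}]' 0.3 35
python3 -m crank '[{"dx":0,"dy":0,"dz":0.007,"yaw":0},{"dx":0,"dy":0,"dz":0.007,"yaw":0},{"dx":0,"dy":0,"dz":0.007,"yaw":0},{"dx":0,"dy":0,"dz":0.008,"yaw":0},{"dx":0,"dy":0,"dz":0.008,"yaw":0},{"dx":0,"dy":0,"dz":0,"yaw":0},{"dx":0,"dy":0,"dz":0,"yaw":0}]'
```

```text
time_s: 16.5
ee_pos: [523.6, 40.4, 74.0]
ee_rot: [180.0, 0.0, 91.3]
force: [-0.6, -0.6, 5.1]
gripper_width: 45.8
gripper_force: 35.0
time_s: 17.38
ee_pos: [523.3, 40.5, 103.3]
ee_rot: [180.0, -0.0, 91.3]
force: [-0.1, -0.2, -1.5]
gripper_width: 45.9
gripper_force: 35.0
```

```bash
python3 -m crank '[{"dx":-0.05,"dy":0,"dz":0,"yaw":0},{"dx":-0.055,"dy":0,"dz":0.005,"yaw":0},{"dx":0,"dy":0.065,"dz":0.03,"yaw":0},{"dx":0,"dy":0.075,"dz":0,"yaw":0},{"dx":0.002,"dy":0.075,"dz":0,"yaw":-0.6},{"dx":0.025,"dy":0.07,"dz":0,"yaw":-1},{"dx":0.035,"dy":0.065,"dz":0,"yaw":0},{"dx":0.035,"dy":0.065,"dz":0,"yaw":0},{"dx":0.032,"dy":0.06,"dz":0,"yaw":0},{"dx":0,"dy":0.01,"dz":0,"yaw":0}]'
python3 -c "
from h import *
b=eyes.grab_frame('top');cv2.imwrite('pics/t5.png',b[:,:,::-1]);print(carton('pics/t5.png'))"
```

```text
time_s: 18.62
ee_pos: [543.4, 431.2, 129.7]
ee_rot: [-180.0, -0.0, 83.4]
force: [-0.5, -0.1, -0.1]
gripper_width: 45.7
gripper_force: 35.0
(array([497. , 376.3,  70. ]), array([[393.7, 479.9],
       [618. , 473.9],
       [599.6, 269.7],
       [376.6, 281.5]]), ((170.74526977539062, 271.3744201660156), (82.33831787109375, 91.96674346923828), 6.581944942474365))
```

```bash
cat >> h.py <<'E'
def edges(f):
    h=cv2.cvtColor(cv2.imread(f),cv2.COLOR_BGR2HSV);m=(h[...,1]>100)&(h[...,2]>40)
    # front edge: lowest brown row per column; right edge: rightmost brown col per row
    return [int(np.where(m[285:340,c])[0].max()+285) if m[285:340,c].any() else None for c in (150,170,190)],[int(np.where(m[r,150:240])[0].max()+150) if m[r,150:240].any() else None for r in (270,290,305)]
E
python3 -c "
from h import *
print(edges('pics/top0.png'),edges('pics/t5.png'))"
```

```text
([313, 316, 319], [203, 206, 199]) ([309, 316, 319], [207, 206, 203])
```

Carton unmoved (front and right edges agree). Lower and release.

```bash
python3 -m crank '[{"dx":0,"dy":-0.002,"dz":-0.035,"yaw":0},{"dx":0,"dy":0,"dz":-0.035,"yaw":0},{"dx":0,"dy":0,"dz":-0.025,"yaw":0},{"dx":0,"dy":0,"dz":-0.008,"yaw":0},{"dx":0,"dy":0,"dz":0,"yaw":0}]'
python3 -m crank '[{"dx":0,"dy":0,"dz":0,"yaw":0},{"dx":0,"dy":0,"dz":0,"yaw":0}]' 0.62
python3 -m crank '[{"dx":0,"dy":0,"dz":0.05,"yaw":0},{"dx":0,"dy":0,"dz":0.06,"yaw":0},{"dx":-0.045,"dy":-0.06,"dz":0,"yaw":0},{"dx":-0.045,"dy":-0.06,"dz":0,"yaw":0.6},{"dx":-0.04,"dy":-0.065,"dz":0,"yaw":1},{"dx":0,"dy":-0.075,"dz":0,"yaw":0},{"dx":0,"dy":-0.075,"dz":-0.01,"yaw":0},{"dx":0,"dy":-0.075,"dz":-0.014,"yaw":0},{"dx":0,"dy":-0.075,"dz":0,"yaw":0},{"dx":0,"dy":-0.042,"dz":0,"yaw":0}]' 0.75
python3 -m crank '[{"dx":0.034,"dy":0,"dz":-0.006,"yaw":0},{"dx":0.035,"dy":0,"dz":0,"yaw":0},{"dx":0.0345,"dy":0,"dz":0,"yaw":0},{"dx":0,"dy":0,"dz":0,"yaw":0}]'
```

```text
time_s: 19.3
ee_pos: [542.2, 426.1, 49.0]
ee_rot: [-180.0, 0.0, 83.3]
force: [0.2, -0.6, -0.1]
gripper_width: 45.7
gripper_force: 35.0
time_s: 19.55
ee_pos: [542.9, 427.2, 50.0]
ee_rot: [179.9, -0.1, 83.3]
force: [0.6, -0.6, 0.7]
gripper_width: 56.2
gripper_force: 0.0
time_s: 20.8
ee_pos: [438.4, 3.0, 118.3]
ee_rot: [179.9, 0.0, 91.2]
force: [0.9, -0.5, -0.3]
gripper_width: 68.3
gripper_force: 0.0
time_s: 21.3
ee_pos: [523.2, 5.2, 113.3]
ee_rot: [179.9, 0.0, 91.3]
force: [-0.6, 1.1, -0.1]
gripper_width: 68.1
gripper_force: 0.0
```

```bash
python3 -m crank '[{"dx":0.0015,"dy":0.002,"dz":-0.02,"yaw":0},{"dx":0,"dy":0,"dz":-0.02,"yaw":0},{"dx":0,"dy":0,"dz":-0.009,"yaw":0},{"dx":0,"dy":0,"dz":0,"yaw":0}]'
python3 -m crank '[{"dx":0,"dy":0,"dz":0,"yaw":0},{"dx":0,"dy":0,"dz":0,"yaw":0},{"dx":0,"dy":0,"dz":0,"yaw":0},{"dx":0,"dy":0,"dz":0,"yaw":0}]' 0.3 35
python3 -m crank '[{"dx":0,"dy":0,"dz":0.007,"yaw":0},{"dx":0,"dy":0,"dz":0.007,"yaw":0},{"dx":0,"dy":0,"dz":0.007,"yaw":0},{"dx":0,"dy":0,"dz":0.008,"yaw":0},{"dx":0,"dy":0,"dz":0.008,"yaw":0},{"dx":0,"dy":0,"dz":0,"yaw":0},{"dx":0,"dy":0,"dz":0,"yaw":0}]'
python3 -c "
from h import *
a=eyes.grab_frame('side')
b=eyes.grab_frame('top');cv2.imwrite('pics/t6.png',b[:,:,::-1]);print(carton('pics/t6.png')[0],edges('pics/t6.png'))
cv2.imwrite('pics/v6.png',np.hstack([crop('',b,100,210,130,130,3,2),crop('',a,160,130,190,190*130//190+1,2.1,2)[:390][:, :390] if 0 else cv2.resize(crop('',a,160,140,190,190,2,2),(390,390))]))"
```

```text
time_s: 21.8
ee_pos: [521.4, 7.0, 72.9]
ee_rot: [-179.9, -0.0, 91.3]
force: [1.1, 0.2, 0.4]
gripper_width: 68.2
gripper_force: 0.0
time_s: 22.3
ee_pos: [523.2, 6.9, 74.1]
ee_rot: [179.9, 0.0, 91.3]
force: [1.6, 0.7, 2.6]
gripper_width: 45.7
gripper_force: 35.0
time_s: 23.18
ee_pos: [521.6, 6.9, 103.1]
ee_rot: [-179.9, -0.0, 91.3]
force: [-0.2, -0.1, -1.4]
gripper_width: 45.6
gripper_force: 35.0
[489.3 381.1  70. ] ([312, 316, 319], [207, 204, 198])
```

View pics/v6.png

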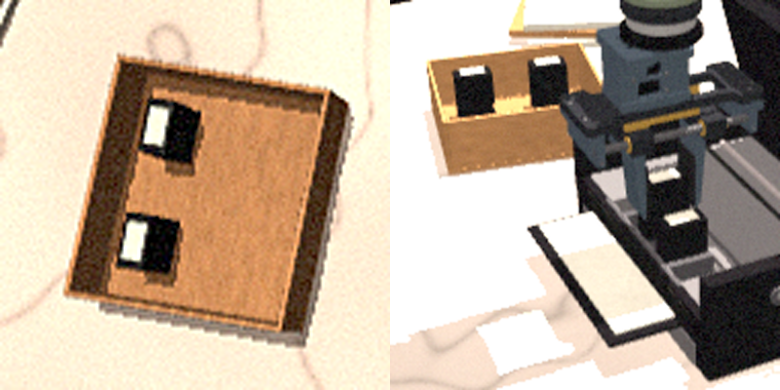

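The carton hasn't moved, and two cartridges stand upright near its left wall. The third is held clear of its socket.

```bash
python3 -m crank '[{"dx":-0.05,"dy":0,"dz":0,"yaw":0},{"dx":-0.053,"dy":0,"dz":0.005,"yaw":0},{"dx":0,"dy":0.06,"dz":0.03,"yaw":0},{"dx":0,"dy":0.075,"dz":0,"yaw":0},{"dx":0,"dy":0.075,"dz":0,"yaw":-0.6},{"dx":0,"dy":0.075,"dz":0,"yaw":-1},{"dx":0,"dy":0.075,"dz":0,"yaw":0},{"dx":0,"dy":0.05,"dz":0,"yaw":0},{"dx":0,"dy":0.019,"dz":0,"yaw":0},{"dx":0,"dy":0,"dz":0,"yaw":0}]'
python3 -c "
from h import *
b=eyes.grab_frame('top');cv2.imwrite('pics/t7.png',b[:,:,::-1]);print(edges('pics/t7.png'))
a=cv2.imread('pics/t6.png').astype(int);d=np.abs(a-b[:,:,::-1]).max(2)
print('diff at back-right corner',(d[228:262,190:216]>40).mean(), 'left-back',(d[225:260,130:160]>40).mean())"
```

```text
time_s: 24.52
ee_pos: [439.8, 350.0, 130.7]
ee_rot: [-180.0, 0.1, 83.4]
force: [-0.3, -1.0, -1.0]
gripper_width: 45.8
gripper_force: 35.0
([None, 287, 319], [208, 206, 199])
diff at back-right corner 0.0 left-back 0.13333333333333333
```

```bash
python3 -m crank '[{"dx":0,"dy":0,"dz":-0.035,"yaw":0},{"dx":0,"dy":0,"dz":-0.035,"yaw":0},{"dx":0,"dy":0,"dz":-0.025,"yaw":0},{"dx":0,"dy":0,"dz":-0.009,"yaw":0},{"dx":0,"dy":0,"dz":0,"yaw":0}]'
python3 -m crank '[{"dx":0,"dy":0,"dz":0,"yaw":0},{"dx":0,"dy":0,"dz":0,"yaw":0}]' 0.62
python3 -m crank '[{"dx":0,"dy":0,"dz":0.05,"yaw":0},{"dx":0,"dy":0,"dz":0.06,"yaw":0},{"dx":0,"dy":-0.07,"dz":0,"yaw":0},{"dx":0,"dy":-0.075,"dz":0,"yaw":0.6},{"dx":0,"dy":-0.075,"dz":0,"yaw":1},{"dx":0,"dy":-0.075,"dz":0,"yaw":0},{"dx":0,"dy":-0.075,"dz":-0.014,"yaw":0},{"dx":0,"dy":-0.075,"dz":-0.014,"yaw":0},{"dx":0,"dy":-0.026,"dz":0,"yaw":0}]' 0.75
python3 -m crank '[{"dx":0.034,"dy":0,"dz":-0.004,"yaw":0},{"dx":0.037,"dy":0,"dz":0,"yaw":0},{"dx":0.0365,"dy":0,"dz":0,"yaw":0},{"dx":0,"dy":0,"dz":0,"yaw":0}]'
```

```text
time_s: 25.2
ee_pos: [440.2, 349.1, 48.1]
ee_rot: [-180.0, 0.0, 83.3]
force: [0.5, -0.6, -0.3]
gripper_width: 45.8
gripper_force: 35.0
time_s: 25.45
ee_pos: [440.6, 350.4, 49.0]
ee_rot: [179.9, -0.1, 83.3]
force: [0.3, 0.1, -0.2]
gripper_width: 56.1
gripper_force: 0.0
time_s: 26.58
ee_pos: [439.4, -29.3, 113.6]
ee_rot: [-180.0, 0.0, 91.1]
force: [0.5, -0.2, -0.2]
gripper_width: 68.5
gripper_force: 0.0
time_s: 27.08
ee_pos: [528.0, -26.7, 110.8]
ee_rot: [179.9, 0.0, 91.3]
force: [0.4, 0.5, -0.8]
gripper_width: 68.4
gripper_force: 0.0
```

```bash
python3 -m crank '[{"dx":-0.003,"dy":0,"dz":-0.018,"yaw":0},{"dx":0,"dy":0,"dz":-0.018,"yaw":0},{"dx":0,"dy":0,"dz":-0.01,"yaw":0},{"dx":0,"dy":0,"dz":0,"yaw":0}]'
python3 -m crank '[{"dx":0,"dy":0,"dz":0,"yaw":0},{"dx":0,"dy":0,"dz":0,"yaw":0},{"dx":0,"dy":0,"dz":0,"yaw":0},{"dx":0,"dy":0,"dz":0,"yaw":0}]' 0.3 35
python3 -m crank '[{"dx":0,"dy":0,"dz":0.007,"yaw":0},{"dx":0,"dy":0,"dz":0.007,"yaw":0},{"dx":0,"dy":0,"dz":0.007,"yaw":0},{"dx":0,"dy":0,"dz":0.008,"yaw":0},{"dx":0,"dy":0,"dz":0.008,"yaw":0},{"dx":0,"dy":0,"dz":0,"yaw":0},{"dx":0,"dy":0,"dz":0,"yaw":0}]'
python3 -c "
from h import *
a=eyes.grab_frame('side')
b=eyes.grab_frame('top');cv2.imwrite('pics/t8.png',b[:,:,::-1]);print(carton('pics/t8.png')[0],edges('pics/t8.png'))
cv2.imwrite('pics/v8.png',np.hstack([crop('',b,100,210,130,130,3,2),cv2.resize(crop('',a,160,140,190,190,2,2),(390,390))]))"
```

```text
time_s: 27.58
ee_pos: [522.8, -26.7, 72.7]
ee_rot: [-179.9, -0.0, 91.3]
force: [0.4, 0.3, -0.2]
gripper_width: 68.7
gripper_force: 0.0
time_s: 28.08
ee_pos: [524.2, -26.7, 74.0]
ee_rot: [179.9, 0.0, 91.3]
force: [0.8, 0.8, 2.0]
gripper_width: 45.6
gripper_force: 35.0
time_s: 28.95
ee_pos: [523.1, -26.7, 103.1]
ee_rot: [-179.9, -0.0, 91.3]
force: [-1.0, -0.0, -0.9]
gripper_width: 45.8
gripper_force: 35.0
[489.3 381.3  70. ] ([313, 316, 320], [203, 205, 198])
```

View pics/v8.png

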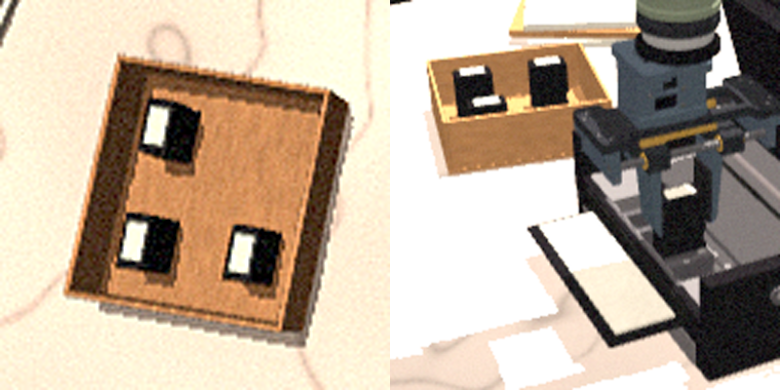

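Three cartridges stand in the carton, which hasn't moved. The fourth is held clear and goes to the back-right slot.

```bash
python3 -m crank '[{"dx":-0.05,"dy":0,"dz":0,"yaw":0},{"dx":-0.055,"dy":0,"dz":0.005,"yaw":0},{"dx":0,"dy":0.065,"dz":0.03,"yaw":0},{"dx":0,"dy":0.075,"dz":0,"yaw":0},{"dx":0,"dy":0.075,"dz":0,"yaw":-0.6},{"dx":0,"dy":0.075,"dz":0,"yaw":-1},{"dx":0.04,"dy":0.065,"dz":0,"yaw":0},{"dx":0.04,"dy":0.06,"dz":0,"yaw":0},{"dx":0.036,"dy":0.0425,"dz":0,"yaw":0},{"dx":0,"dy":0,"dz":0,"yaw":0}]'
python3 -c "
from h import *
b=eyes.grab_frame('top');cv2.imwrite('pics/t9.png',b[:,:,::-1]);print(edges('pics/t9.png'))
a=cv2.imread('pics/t8.png').astype(int);d=np.abs(a-b[:,:,::-1]).max(2)
print('front edge diff',(d[300:325,125:205]>40).mean())"
```

```text
time_s: 30.3
ee_pos: [533.8, 341.6, 130.1]
ee_rot: [180.0, -0.0, 83.4]
force: [0.2, -1.4, -0.5]
gripper_width: 46.2
gripper_force: 35.0
([None, None, 317], [210, 206, 202])
front edge diff 0.559
```

```bash
python3 -c "
from h import *
a=cv2.imread('pics/t8.png').astype(int);b=cv2.imread('pics/t9.png').astype(int);d=np.abs(a-b).max(2)
print((d[222:245,128:150]>40).mean(),(d[245:290,120:140]>40).mean(),(d[225:260,195:220]>40).mean())"
```

```text
0.7944664031620553 0.4033333333333333 0.12685714285714286
```

```bash
python3 -c "
from h import *
f=lambda n:crop('',cv2.imread(n)[:,:,::-1],90,200,150,150,2.6,2)
cv2.imwrite('pics/v9.png',np.hstack([f('pics/t8.png'),f('pics/t9.png')]))"
```

```text
(no output)
```

View pics/v9.png

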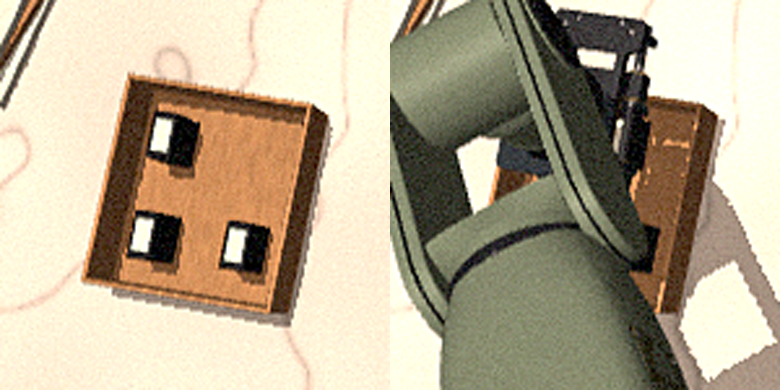

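The carton's back-right corner is at the same pixel, (328,108) in the crop, in both frames, so it hasn't moved. Placing.

```bash
python3 -m crank '[{"dx":0,"dy":-0.001,"dz":-0.035,"yaw":0},{"dx":0,"dy":0,"dz":-0.035,"yaw":0},{"dx":0,"dy":0,"dz":-0.025,"yaw":0},{"dx":0,"dy":0,"dz":-0.009,"yaw":0},{"dx":0,"dy":0,"dz":0,"yaw":0}]'
python3 -m crank '[{"dx":0,"dy":0,"dz":0,"yaw":0},{"dx":0,"dy":0,"dz":0,"yaw":0}]' 0.62
python3 -m crank '[{"dx":0,"dy":0,"dz":0.05,"yaw":0},{"dx":0,"dy":0,"dz":0.07,"yaw":0},{"dx":-0.045,"dy":-0.06,"dz":0.03,"yaw":0},{"dx":-0.045,"dy":-0.06,"dz":0.04,"yaw":0.6},{"dx":-0.045,"dy":-0.06,"dz":0.02,"yaw":1},{"dx":-0.01,"dy":-0.075,"dz":0.02,"yaw":0},{"dx":0,"dy":-0.075,"dz":0,"yaw":0},{"dx":0,"dy":-0.075,"dz":0,"yaw":0},{"dx":0,"dy":-0.075,"dz":0,"yaw":0},{"dx":0,"dy":-0.075,"dz":0,"yaw":0}]' 0
python3 -m crank '[{"dx":0.02,"dy":-0.075,"dz":0,"yaw":0},{"dx":0.02,"dy":-0.075,"dz":0,"yaw":0},{"dx":0,"dy":-0.03,"dz":0,"yaw":0},{"dx":0,"dy":0,"dz":0,"yaw":0}]'
python3 -c "
from h import *
a=eyes.grab_frame('side')
b=eyes.grab_frame('top');cv2.imwrite('pics/t10.png',b[:,:,::-1]);cv2.imwrite('pics/s10.png',a[:,:,::-1]);print(carton('pics/t10.png')[0],edges('pics/t10.png'))
cv2.imwrite('pics/v10.png',np.hstack([crop('',b,100,210,130,130,3,2),cv2.resize(crop('',a,250,120,190,190,2,2),(390,390))]))"
```

```text
time_s: 30.98
ee_pos: [532.0, 337.8, 48.1]
ee_rot: [-180.0, 0.0, 83.3]
force: [-0.4, -0.1, 0.5]
gripper_width: 45.7
gripper_force: 35.0
time_s: 31.22
ee_pos: [533.0, 338.8, 49.1]
ee_rot: [179.9, -0.1, 83.3]
force: [-0.4, -0.0, -0.2]
gripper_width: 56.3
gripper_force: 0.0
time_s: 32.48
ee_pos: [420.5, -101.8, 229.5]
ee_rot: [179.9, 0.0, 91.3]
force: [0.3, -0.3, 0.6]
gripper_width: 0.5
gripper_force: 0.0
time_s: 32.98
ee_pos: [452.6, -245.4, 228.8]
ee_rot: [180.0, 0.0, 91.2]
force: [-0.0, 0.5, -0.3]
gripper_width: 0.2
gripper_force: 0.0
[489.2 380.9  70. ] ([313, 316, 319], [206, 203, 203])
```

View pics/v10.png

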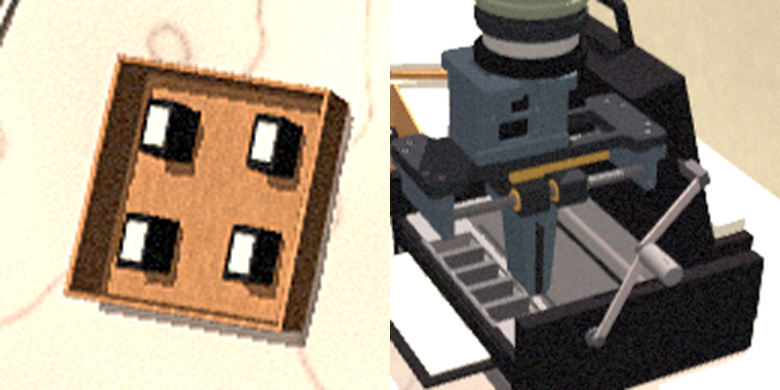

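All four cartridges stand in the carton, and the sockets in the side view are empty. The stay is still locked, so I'm moving the closed fingers to just in front of the knuckle's outer end.

```bash
python3 -c "
from h import *
b=cv2.imread('pics/t3f.png');print(plane('top',(402,224.8),159))"
python3 -m crank '[{"dx":0.07,"dy":0.024,"dz":0,"yaw":0},{"dx":0.07,"dy":0.024,"dz":0,"yaw":0},{"dx":0,"dy":0,"dz":-0.045,"yaw":0},{"dx":0,"dy":0,"dz":-0.044,"yaw":0},{"dx":0,"dy":0,"dz":0,"yaw":0},{"dx":0,"dy":0,"dz":0,"yaw":0}]' 0 35
```

```text
[ 608.2 -172.8  159. ]
time_s: 33.83
ee_pos: [565.4, -205.0, 159.1]
ee_rot: [179.9, 0.0, 91.4]
force: [0.3, -0.1, 1.3]
gripper_width: 0.6
gripper_force: 0.0
```

```bash
python3 -m crank '[{"dx":0.01,"dy":0,"dz":0,"yaw":0},{"dx":0.01,"dy":0,"dz":-0.002,"yaw":0},{"dx":0.01,"dy":0,"dz":-0.008,"yaw":0},{"dx":0.01,"dy":0,"dz":-0.01,"yaw":0}]'
python3 -m crank '[{"dx":0.01,"dy":0,"dz":-0.01,"yaw":0},{"dx":0.01,"dy":0,"dz":-0.01,"yaw":0},{"dx":0,"dy":0,"dz":0,"yaw":0}]'
python3 -c "
from h import *
a=eyes.grab_frame('side')
cv2.imwrite('pics/v11.png',crop('',a,250,90,200,200,2.5,2))"
```

```text
time_s: 34.33
ee_pos: [596.8, -205.6, 141.0]
ee_rot: [-180.0, -0.0, 91.3]
force: [-1.0, 0.5, 0.5]
gripper_width: 0.6
gripper_force: 0.7
time_s: 34.7
ee_pos: [612.6, -205.3, 123.9]
ee_rot: [-179.9, -0.0, 91.3]
force: [-1.3, 0.5, -0.4]
gripper_width: 0.5
gripper_force: 0.6
```

View pics/v11.png

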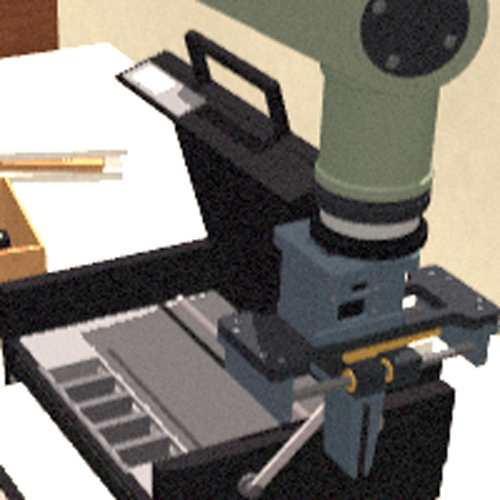

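The cover is still up, with the finger on the knuckle. I'll push further.

```bash
python3 -m crank '[{"dx":0.01,"dy":0,"dz":-0.01,"yaw":0},{"dx":0.01,"dy":0,"dz":-0.01,"yaw":0},{"dx":0,"dy":0,"dz":0,"yaw":0},{"dx":0,"dy":0,"dz":0,"yaw":0},{"dx":0,"dy":0,"dz":0,"yaw":0},{"dx":0,"dy":0,"dz":0,"yaw":0}]'
python3 -m crank '[{"dx":-0.04,"dy":-0.01,"dz":0.02,"yaw":0},{"dx":-0.06,"dy":-0.04,"dz":0.03,"yaw":0},{"dx":-0.06,"dy":-0.04,"dz":0.03,"yaw":0},{"dx":-0.06,"dy":-0.04,"dz":0.02,"yaw":0},{"dx":0,"dy":0,"dz":0,"yaw":0}]'
python3 -c "
from h import *
a=eyes.grab_frame('side')
cv2.imwrite('pics/v12.png',crop('',a,220,90,220,200,2.5,2))"
```

```text
time_s: 35.5
ee_pos: [624.0, -205.1, 106.9]
ee_rot: [-179.4, -0.1, 91.3]
force: [-7.9, -0.0, -4.7]
gripper_width: 0.0
gripper_force: 3.9
time_s: 36.12
ee_pos: [451.3, -312.1, 191.8]
ee_rot: [179.8, 0.2, 91.0]
force: [0.9, 0.1, -0.8]
gripper_width: 0.4
gripper_force: 0.0
```

View pics/v12.png

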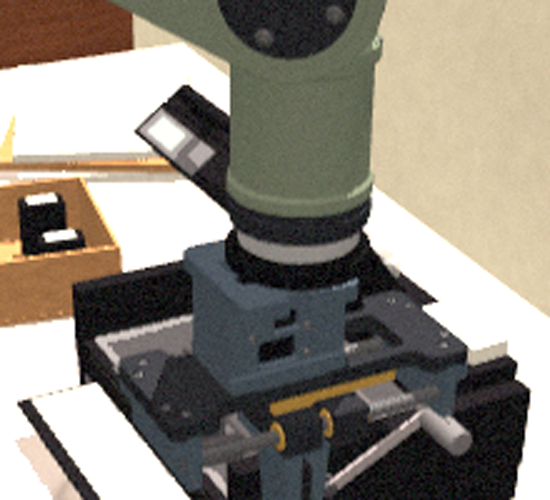

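The stay has folded and the cover is sinking, with its edge already lower and the knuckle swung back to crop (450,435). I'll back off and wait.

```bash
python3 -m crank '[{"dx":-0.06,"dy":-0.02,"dz":0.03,"yaw":0},{"dx":-0.05,"dy":0,"dz":0.03,"yaw":0},{"dx":0,"dy":0,"dz":0,"yaw":0},{"dx":0,"dy":0,"dz":0,"yaw":0},{"dx":0,"dy":0,"dz":0,"yaw":0},{"dx":0,"dy":0,"dz":0,"yaw":0},{"dx":0,"dy":0,"dz":0,"yaw":0},{"dx":0,"dy":0,"dz":0,"yaw":0},{"dx":0,"dy":0,"dz":0,"yaw":0},{"dx":0,"dy":0,"dz":0,"yaw":0}]' >/dev/null
for i in 1 2 3 4 5 6 7; do python3 -m crank '[{"dx":0,"dy":0,"dz":0,"yaw":0},{"dx":0,"dy":0,"dz":0,"yaw":0},{"dx":0,"dy":0,"dz":0,"yaw":0},{"dx":0,"dy":0,"dz":0,"yaw":0},{"dx":0,"dy":0,"dz":0,"yaw":0},{"dx":0,"dy":0,"dz":0,"yaw":0},{"dx":0,"dy":0,"dz":0,"yaw":0},{"dx":0,"dy":0,"dz":0,"yaw":0},{"dx":0,"dy":0,"dz":0,"yaw":0},{"dx":0,"dy":0,"dz":0,"yaw":0}]' | head -1; done
python3 -c "
from h import *
b=eyes.grab_frame('top');a=eyes.grab_frame('side')
p=cv2.imread('pics/top0.png').astype(int);d=np.abs(p-b[:,:,::-1]).max(2)
print('printer diff',(d[165:310,250:420]>40).sum(),'binder',(d[210:305,440:515]>40).sum(),edges('pics/top0.png'))
cv2.imwrite('pics/t13.png',b[:,:,::-1])
print(edges('pics/t13.png'))
A=crop('',a,160,130,290,200,1.38,2);B=crop('',b,100,150,320,200,1.25,2)
cv2.imwrite('pics/v13.png',np.hstack([cv2.resize(A,(400,276)),cv2.resize(B,(400,276))]))"
```

```text
time_s: 38.67
time_s: 39.92
time_s: 41.18
time_s: 42.42
time_s: 43.68
time_s: 44.92
time_s: 46.18
printer diff 24 binder 256 ([313, 316, 319], [203, 206, 199])
([313, 316, 319], [203, 203, 201])
```

View pics/v13.png

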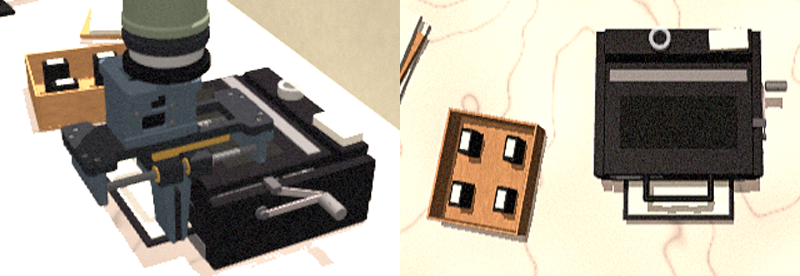

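The cover is shut and the stay folded: the printer region matches the first top image to within 24 pixels. The four cartridges stand in the carton, which hasn't moved, and the tape and notes are in place.

```bash
python3 -c "
from workcell import ticket
print(ticket.job_done())"
```

```text
the job is handed in; nothing more can be done
None
```

Job handed in at about 46 s: all four cartridges that were present are upright in the carton, the stay is folded and the cover sank shut on its damper; the other items look untouched (the binder showed some pixel change that I took for arm shadow).

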